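# Mount the vacuum chuck on its stage

## Task

First set the vacuum selector to the three-dot position. Then pick up the round steel chuck, slide it over the stage's pin, which it hides from view, until its bore drops onto the pin, and press it fully down against the sprung seal so that it sits flush on the hub. Finish while still holding it pressed down with the gripper, so that the vacuum can draw it in; leave the other things on the table alone.

Things in the scene. Friction and masses are not known exactly. Their poses are not given: they have to be found in the camera images.
- chuck: The loose part: a plain steel disc, 51 mm in diameter, 22 mm thick, about 0.3 kg, with fine concentric grooves on its upper face, lying flat on the table, right way up. Origin at the centre of its underside, z up. In the middle of the underside, out of sight, is a blind bore 14 mm in diameter, 13 mm deep. Grip it across the rim; its yaw does not matter.
- stage: The fixed stage; origin at the middle of its underside. From below: base plate 132 mm square; black XY slides 108 mm square with two micrometers; black rotary table 86 mm in diameter, top 74 mm above the table; aluminium hub 44 mm in diameter (narrower than the chuck), 34 mm tall; the pin and the black seal disc on top of it.
- seat (a point): Centre of the hub's flat top, 108 mm above the table. Here a fixed steel pin 12 mm in diameter stands 10 mm above the hub top, its last 2.5 mm tapering to a flat tip 7 mm across. It fits the chuck's bore with 1 mm of play all round. Fully home, the chuck's underside lies on the hub top and its origin is at this point.
- pin_top (a point): Centre of the tip of that pin, 118 mm above the table. While its bore has not found the pin, the chuck rides on this tip; when it finds it, it drops 6 mm onto the seal disc. Caught on the taper it may stop after 2 to 4 mm, and pressed down off-centre it can bind on the pin: ease it sideways a millimetre or so.
- seal (a joint): Black sprung seal disc, 38 mm in diameter, round the pin. Value in m pressed down: 0 when free, 4 mm above the hub top; 0.004 when level with it, where a fully pressed chuck stops on the hub. The spring takes 5 N to start and 11 N at 0.004: the chuck's weight (up to 3.6 N) does not press it, and it rises when let go. Press with 10 to 20 N.
- manifold: Grey vacuum manifold box fixed to the table, 100 mm square (base plate 110 x 120 mm), top 50 mm above the table, nothing tall on it but the selector. Origin at the centre of its underside, z up; its x axis points from its front edge to the three tubes at its back, y to the left of that.
- selector_grip (a point): Point on the selector's vertical turning axis, 18 mm in front of the middle of the manifold's top, 76 mm above the table: a good height to grip the selector's bar, which is 42 mm long, 12 mm wide and spans 58 to 82 mm above the table, on a round skirt 43 mm in diameter, 8 mm thick. The pointing end has a small wedge and a white line.
- selector (a joint): Selector angle in rad, growing clockwise from above. At 0 it points along the manifold's +x (direction = manifold yaw minus value). Four clicks 36 degrees apart, marked by radial rows of dots, clockwise: one -0.942, two -0.314, three 0.314, four 0.942; stops at +-1.1. Starts at one or two dots (rarely stuck between). Let go within 0.2 it snaps there. Takes about 0.1 N m.
- micropositioner: Bystander: black probe micropositioner with three steel knobs and a probe arm, about 60 x 50 mm, 76 mm tall; origin under the middle of its base.
- wafer_box: Bystander: round white plastic wafer box, 72 mm in diameter, 21 mm tall; origin at the centre of its underside.
- tweezers: Bystander: steel tweezers 125 mm long lying flat, 6 mm high; origin under their middle, x along them.
Things that resemble listed ones, but are neither listed nor needed, are in the scene too. What is shaped like the chuck but green is not meant.

How it is judged:
By the outcome, as a careful person would: the job done as asked, in the order asked, and still so for the second after the job is handed in, while the arm keeps its last pose, push and grip.
It also fails if it takes over 53 s, if anything falls off the work surface, if the arm or the gripper's body presses on something with over 40 N, if the wrist force passes 120 N, or if a joint passes its speed limit or range.

## Robot

A 6-joint arm with a two-finger parallel gripper is mounted at the origin on the work surface. World frame = base frame: x ahead of the robot, y to its left, z up, the work surface at z = 0. Lengths are in m, angles in rad, forces in N, time in s.
With the tool pointing down it reaches from about 0.375 to 0.9 m from the base axis. Payload 3.1 kg.
Tool frame: the origin (TCP) lies at the centre of the arm's flange, where the gripper is bolted on; the fingertips stand 173 mm ahead of it and the grasp point (between the pads) lies 155 mm ahead of it; z points along the fingers, x is the direction in which the jaws open and shut, and the axes are right-handed (so a half turn about z gives the same grasp; the last joint's range is limited). The gripper opens to 85 mm and grips with 20 to 120 N. Pads are 22 mm wide; open, the fingers measure 114 mm over their backs; the gripper's body (76 mm by 85 mm) begins 54 mm behind the grasp point. The pads swing forward as they close: fully open they stand 13 mm farther back than shut.
Start: joints at [-1.399, 0.527, 1.433, -0, 1.181, -0.178], TCP at [0.214, -0.587, 0.405] pointing down, gripper open.
Joint ranges: [-3.08, 3.08], [-0.75, 2.2], [0.22, 2.44], [-1.43, 4.57], [0, 2.65], [-2.85, 2.85]. Speed limits (rad/s): [2.79, 2.79, 3.14, 3.14, 3.14, 3.14].

## Interface

Orientations are given as a unit quaternion [x, y, z, w].
In Python, from station import manip gives the robot as it stands.
- The arm moves only by the shell command python3 -m jog 'ROWS' [OPENING] [FORCE]. ROWS is JSON, a list that holds one entry, the list of rows, each a list of 4 numbers: the shift along the world's x, y, z in mm, then the turn about the world's z in degrees. A call has exactly 8 rows; each row shifts and turns the commanded pose from where the row before left it; what a row does not reach is not made up. A row lasts 1/8 s, in which the tool goes at most 62.5 mm and 10.7 degrees, less where a joint would pass 70% of its speed; a pose out of reach is approached as far as the arm can. A call is refused whole if a number of a shift passes 62.5 or a number of a turn 10.7, either way. A call with a gripper value outside its range is refused whole. OPENING is the opening in per cent of the stroke, from 0 (shut) to 100 (fully open), set as the call begins (- or left out, the last holds). The fingers move at their own pace and stop on an object; FORCE is the grip in N (left out, the last holds). Time passes only in rows, so rows that do not move let the fingers close, or fill a call up. It gives the time, the measured TCP pose, the force and the opening at its end, in the units of the state.
- manip.sense(): the state, without advancing time (a new reading comes with each control period).
- manip.snapshot(name): name is "scene" or "top"; returns the picture (480x640x3 uint8, red, green, blue); there is no depth.
- manip.camera_info(name): a dict with "fx", "fy", "cx", "cy" (pixels), "k1" (the pictures are not rectified: a ray, as slopes to the right and down, at radius r is drawn at 1 + k1 r^2 times it, then the intrinsics apply), "R" (3x3) and "t" (3): a world point X has camera coordinates R X + t. Camera axes: x right, y down, z forward; pixel columns grow to the right and rows downward; lengths in m; the calibration is good to about 2 mm. A picture is of the moment at which its call begins. camera_info takes no time and is no camera call.
- manip.sign_off(): hands the job in, once; it reports no verdict.
The state is a dict: "t": time; "q": joint angles; "qd": joint speeds; "tau": joint torques, N m; "tcp_pos": TCP position; "tool_rot": TCP orientation; "force": force on the tool from outside, world axes, zero at the start; "ft_torque": the same for the moment, N m; "finger_gap": opening from 0.0 (shut) to 1.0 (fully open).
Only numpy, scipy, OpenCV 4.12 (cv2) and the standard library are available. Lean on these libraries where they do the work, as an engineer would, in place of code of your own. Each camera call takes 0.05 s, during which the arm holds its last target. There are 200 camera calls.

## Working session

There is one attempt and no reset: what is moved stays moved. The work goes in short steps, Python scripts to look and compute and a shell command to move; the robot and the scene stay as the last step left them, time stands still between calls to the robot, and variables do not carry over. Pictures are saved under pics/ and viewed, about 8 in all and at most 12, crops included, and the job is handed in when it is done.

```bash
mkdir -p pics; ls
python3 - <<'E'
from station import manip
import cv2
for n in("scene","top"):
    im=manip.snapshot(n); cv2.imwrite(f"pics/{n}0.png",im[:,:,::-1]); c=manip.camera_info(n); print(n,c)
s=manip.sense(); print(s)
E
```

```text
pics
scene {'fx': 507.3227855300015, 'fy': 507.3227855300015, 'cx': 314.83840647352156, 'cy': 229.31311217086576, 'k1': 0.04250737135534032, 'R': array([[ 0.87929146,  0.47628241,  0.00126462],
       [ 0.25102681, -0.46117483, -0.85106012],
       [-0.40476175,  0.74864734, -0.52506674]]), 't': array([-0.46639889, -0.03455877,  1.12196885])}
top {'fx': 476.28197541170374, 'fy': 476.28197541170374, 'cx': 312.7368598480153, 'cy': 235.4104905541964, 'k1': -0.09075170097499442, 'R': array([[-1.43215650e-02, -9.99897068e-01,  8.64272198e-04],
       [-9.96928700e-01,  1.42124810e-02, -7.70141122e-02],
       [ 7.69939015e-02, -1.96458037e-03, -9.97029628e-01]]), 't': array([0.02459704, 0.54553018, 1.02962246])}
{'t': 0.1, 'q': array([-1.39952599e+00,  5.28375389e-01,  1.43377489e+00,  2.51419671e-05,
        1.18138323e+00, -1.78478089e-01]), 'qd': array([ 0.00082599, -0.00274312, -0.00325335, -0.00024481,  0.00131024,
       -0.00114029]), 'tau': array([-3.21876023e-04, -4.43305421e+01, -1.78585982e+01, -2.59558647e-04,
        3.91722482e-03,  7.43200168e-07]), 'tcp_pos': array([ 0.21415362, -0.58683917,  0.40382956]), 'tool_rot': array([ 8.19344623e-01, -5.73300486e-01, -6.75468505e-04, -6.96854807e-04]), 'force': array([-0.3806618 , -0.03867272, -0.62484913]), 'ft_torque': array([-0.0010887 ,  0.05235257, -0.0097997 ]), 'finger_gap': 0.9981464646983843}
```

View pics/scene0.png

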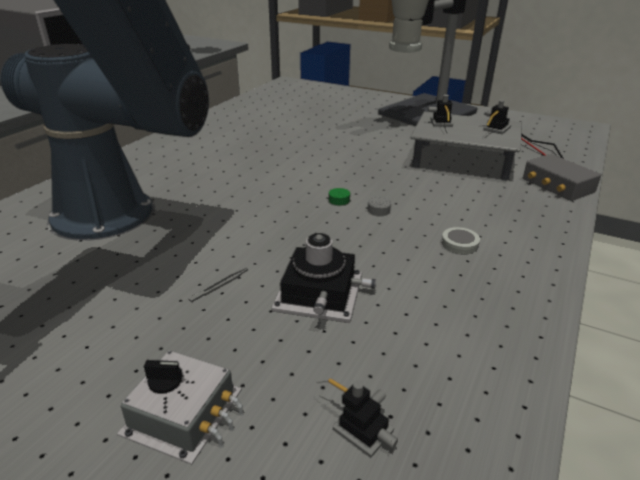

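View pics/top0.png

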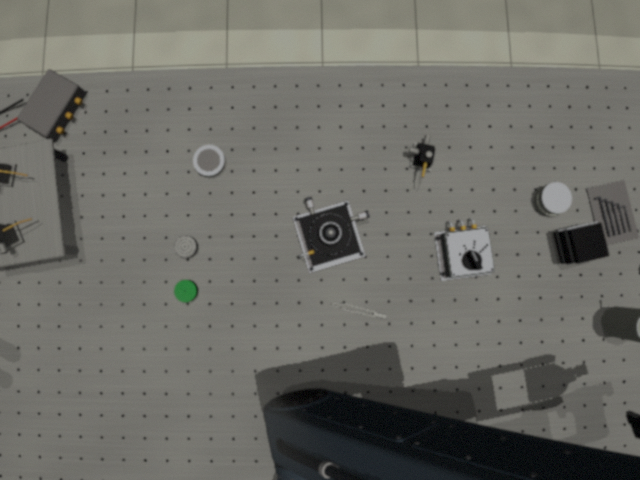

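The scene picture shows the chuck at (379,208), the hub at (319,250) and the selector at (163,375). In the top picture they are at (186,246), (331,232) and (472,260). The green decoy is at (186,291) in the top picture. Next I'll measure these with enlarged crops.

```bash
cat > h.py <<'E'
import numpy as np, cv2
from station import manip
def cam(n):
    c=manip.camera_info(n); return np.array([[c['fx'],0,c['cx']],[0,c['fy'],c['cy']],[0,0,1]]),np.array([c['k1'],0,0,0,0.]),np.array(c['R']),np.array(c['t'])
def ray(n,p):
    K,d,R,t=cam(n); u=cv2.undistortPoints(np.array([[p]],float),K,d).ravel()
    v=R.T@np.array([*u,1]); return -R.T@t, v/np.linalg.norm(v)
def onz(n,p,z):
    o,v=ray(n,p); return o+v*(z-o[2])/v[2]
def tri(ps,pt):
    a,u=ray("scene",ps); b,v=ray("top",pt)
    s=np.linalg.lstsq(np.c_[u,-v],b-a,rcond=None)[0]; p,q=a+u*s[0],b+v*s[1]
    return (p+q)/2,np.linalg.norm(p-q)
def proj(n,X):
    K,d,R,t=cam(n); return cv2.projectPoints(np.array([X],float),cv2.Rodrigues(R)[0],t,K,d)[0].ravel()
E
python3 - <<'E'
import cv2,numpy as np
from h import *
a=cv2.imread("pics/scene0.png");b=cv2.imread("pics/top0.png")
def cr(i,x,y,w=66,h=50,f=6): return cv2.resize(i[y-h//2:y+h//2,x-w//2:x+w//2],None,fx=f,fy=f,interpolation=cv2.INTER_CUBIC)
cv2.imwrite("pics/c1.png",np.vstack([np.hstack([cr(a,175,385),cr(b,466,254)]),np.hstack([cr(a,319,250),cr(b,331,232)])]))
for s,t in(((379,207),(186,246)),((319,240),(331,232)),((163,368),(472,260))): print(tri(s,t))
g=cv2.cvtColor(b,cv2.COLOR_BGR2HSV)
E
```

```text
(array([0.52800064, 0.30149444, 0.00988349]), np.float64(0.0023414682203926414))
(array([ 0.5466505 , -0.01922882,  0.11044833]), np.float64(0.0030988106238311053))
(array([ 0.48469579, -0.32034832,  0.06861633]), np.float64(0.0009385709776226338))
```

View pics/c1.png

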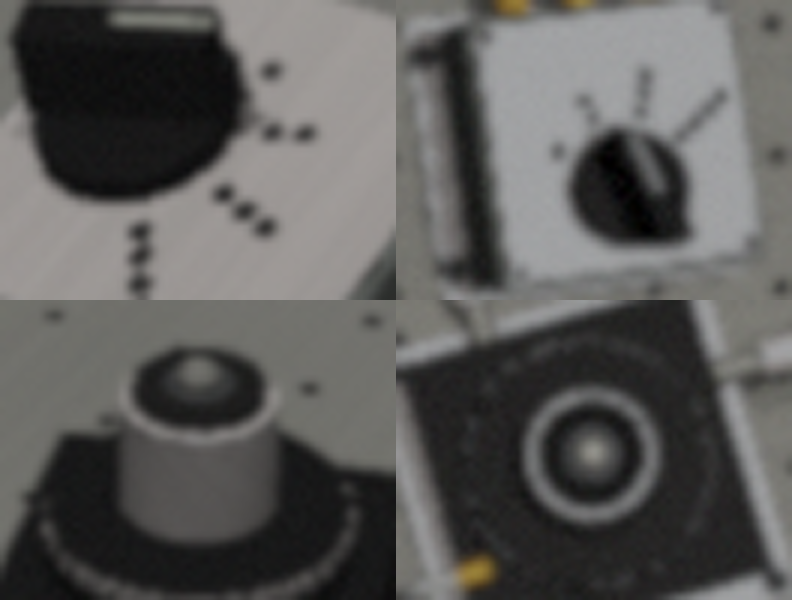

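The selector is at two dots: its white line is parallel to the two-dot row, so it needs 36° clockwise. The hub ring and pin are clear in both views. I'll compute precise numbers next.

Run:
```python
import cv2,numpy as np
from h import *
np.set_printoptions(precision=4,suppress=True)
a=cv2.imread("pics/scene0.png");b=cv2.imread("pics/top0.png")
c1=lambda ox,oy,u,v:(ox+(u+.5)/6-.5,oy+(v+.5)/6-.5)
T=lambda u,v:c1(433,229,u-396,v); H=lambda u,v:c1(298,207,u-396,v-300); S=lambda u,v:c1(142,360,u,v); HS=lambda u,v:c1(286,225,u,v-300)
def ang(p,q): return np.degrees(np.arctan2(*(p-q)[[1,0]]))
print("line",ang(onz("top",T(632,140),.082),onz("top",T(660,190),.082)))
for z,ps in((.05,[(582,100),(595,122)]),(.05,[(647,72),(640,115)]),(.05,[(725,93),(680,135)])): print("row",ang(onz("top",T(*ps[0]),z),onz("top",T(*ps[1]),z)))
print("box edge yaw",ang(onz("top",T(495,285),.05),onz("top",T(755,248),.05))-90)
c=onz("top",T(630,187),.058); print("skirt top cam",c)
print("skirt axis tri",tri(S(137,125),T(630,187)))
for r,p in(((582,100),(595,122)),((725,93),(680,135))):pass
P=[onz("top",T(*p),.05)[:2] for p in((582,100),(595,122),(725,93),(680,135),(647,72),(640,115))]
A=[];B=[]
for i in(0,2,4):
    d=P[i]-P[i+1]; n=np.array([-d[1],d[0]])/np.linalg.norm(d); A.append(n);B.append(n@P[i])
print("dot rows meet",np.linalg.lstsq(np.array(A),np.array(B),rcond=None)[0])
print("hub top .108",onz("top",H(592,455),.108),"scene",onz("scene",HS(200,393),.108),"tri",tri(HS(200,393),H(592,455)))
# chuck
for n,i,(x,y) in(("scene",a,(379,208)),("top",b,(186,246))):
    w=i[y-25:y+25,x-25:x+25]; cv2.imwrite(f"pics/ch_{n}.png",w)
cv2.imwrite("pics/c2.png",np.hstack([cv2.resize(cv2.imread(f"pics/ch_{n}.png"),(400,400),interpolation=cv2.INTER_CUBIC) for n in("scene","top")]))
```

```text
line 27.904760008746813
row 29.206413675965962
row -11.651441258394037
row -49.1978518803834
box edge yaw 6.7987906882768385
skirt top cam [ 0.4858 -0.3227  0.058 ]
skirt axis tri (array([ 0.4863, -0.3247,  0.0512]), np.float64(0.0010006005963529752))
dot rows meet [ 0.488  -0.3254]
hub top .108 [ 0.5447 -0.0186  0.108 ] scene [ 0.5462 -0.0153  0.108 ] tri (array([ 0.5458, -0.0178,  0.1092]), np.float64(0.002909268871005352))
```

View pics/c2.png

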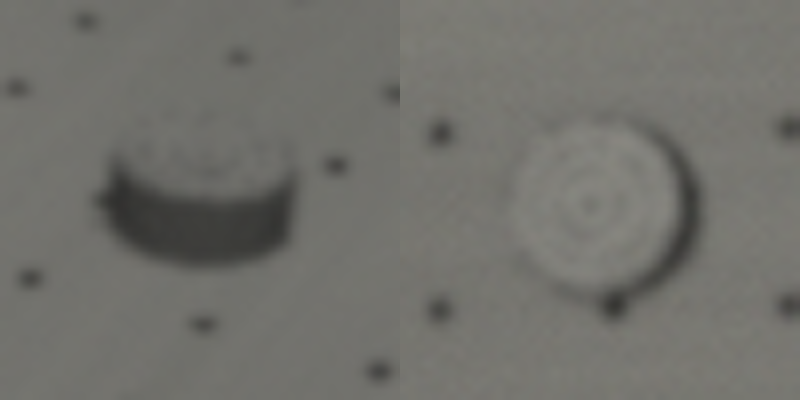

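```bash
python3 -m jog '[[[34,33,0,1],[34,33,0,1],[34,33,0,1],[34,33,0,1],[34,33,0,1],[34,33,0,1],[34,33,-30,0],[34,32,-40,0]]]' 55 60
python3 - <<'E'
import cv2,numpy as np
from h import *
np.set_printoptions(precision=4,suppress=True)
c=lambda ox,oy,u,v:(ox+(u+.5)/8-.5,oy+(v+.5)/8-.5)
t=c(161,221,195,206); s=c(354,183,202,157)
print(tri(s,t),onz("top",t,.022),onz("scene",s,.022))
a=manip.snapshot("scene");b=manip.snapshot("top")
def cr(i,x,y,w=80,h=110,f=5): return cv2.resize(i[y-h//2:y+h//2,x-w//2:x+w//2,::-1],None,fx=f,fy=f,interpolation=cv2.INTER_CUBIC)
cv2.imwrite("pics/c3.png",np.hstack([cr(a,170,350),cr(b,466,254)]))
r=manip.sense(); print(r['tcp_pos'],r['tool_rot'],r['q'])
E
```

```text
t: 1.1
tcp_pos: [0.4875, -0.3232, 0.3349]
tool_rot: [0.848, -0.53, 0.002, 0.0]
force: [-0.1, -0.2, -0.2]
finger_gap: 0.553
(array([0.5268, 0.3007, 0.0221]), np.float64(0.0027070335925098742)) [0.5256 0.3001 0.022 ] [0.5278 0.3018 0.022 ]
[ 0.4873 -0.3196  0.3302] [ 0.8495 -0.5275 -0.0049 -0.0018] [-0.7725  0.5674  1.6084  0.0017  0.9761  0.3379]
```

View pics/c3.png

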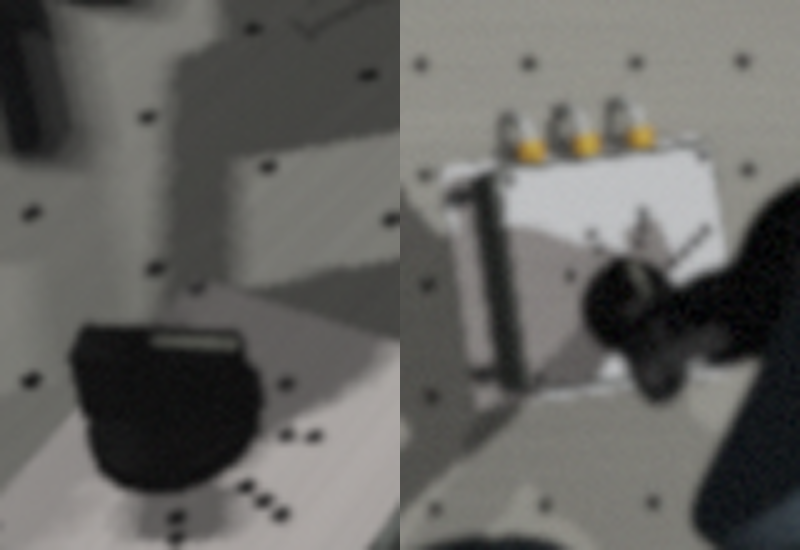

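```bash
python3 -m jog '[[[0,0,-15,0],[0,0,-25,0],[0,0,-25,0],[0,0,-20,0],[0,0,-13,0],[0,0,0,0],[0,0,0,0],[0,0,0,0]]]' 45 60
```

```text
t: 2.2
tcp_pos: [0.4864, -0.3244, 0.2376]
tool_rot: [0.848, -0.53, 0.001, 0.0]
force: [-0.1, 0.3, 0.4]
finger_gap: 0.447
```

```bash
python3 -m jog '[[[0,0,0,0],[0,0,0,0],[0,0,0,0],[0,0,0,0],[0,0,0,0],[0,0,0,0],[0,0,0,0],[0,0,0,0]]]' 0 60
```

```text
t: 3.2
tcp_pos: [0.4865, -0.3244, 0.2374]
tool_rot: [0.848, -0.53, 0.001, 0.0]
force: [0.2, -0.4, 5.5]
finger_gap: 0.122
```

```bash
python3 -m jog '[[[0,0,1,-4],[0,0,0,-7],[0,0,0,-7],[0,0,0,-7],[0,0,0,-7],[0,0,0,-5],[0,0,0,0],[0,0,0,0]]]' 0 60
```

```text
t: 4.2
tcp_pos: [0.4865, -0.3242, 0.2375]
tool_rot: [-0.637, 0.771, -0.0, 0.0]
force: [2.2, -1.0, -1.6]
finger_gap: 0.125
```

```bash
python3 -m jog '[[[0,0,0,0],[0,0,0,0],[0,0,0,0],[0,0,0,0],[0,0,30,0],[0,0,40,0],[0,0,40,0],[0,50,20,0]]]' 45 60
python3 - <<'E'
import cv2,numpy as np
from h import *
a=manip.snapshot("scene");b=manip.snapshot("top")
def cr(i,x,y,w=80,h=80,f=5): return cv2.resize(i[y-h//2:y+h//2,x-w//2:x+w//2,::-1],None,fx=f,fy=f,interpolation=cv2.INTER_CUBIC)
cv2.imwrite("pics/c4.png",np.hstack([cr(a,170,370),cr(b,466,254)]))
E
```

```text
t: 5.2
tcp_pos: [0.4871, -0.2768, 0.3705]
tool_rot: [-0.635, 0.773, -0.004, 0.0]
force: [0.5, 0.3, -0.9]
finger_gap: 0.453
```

View pics/c4.png

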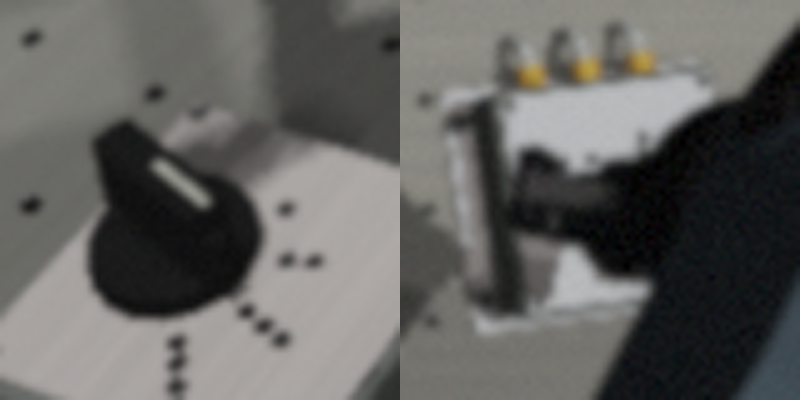

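```bash
python3 -m jog '[[[5,48,0,2],[5,48,0,3],[5,48,0,3],[5,48,0,3],[5,48,0,0],[5,48,0,0],[5,48,0,0],[5,48,0,0]]]' 85 60; python3 -m jog '[[[0,48,0,0],[0,48,-20,0],[0,48,-40,0],[0,46,-40,0],[0,0,-30,0],[0,0,-20,0],[0,0,0,0],[0,0,0,0]]]' 85 60;  python3 - <<'E'
import cv2,numpy as np
from h import *
a=manip.snapshot("scene");b=manip.snapshot("top")
def cr(i,x,y,w=80,h=80,f=5): return cv2.resize(i[y-h//2:y+h//2,x-w//2:x+w//2,::-1],None,fx=f,fy=f,interpolation=cv2.INTER_CUBIC)
cv2.imwrite("pics/c5.png",np.hstack([cr(a,379,190),cr(b,186,246)]))
print(manip.sense()['q'])
E
```

```text
t: 6.3
tcp_pos: [0.5263, 0.1112, 0.3674]
tool_rot: [0.707, -0.707, -0.0, 0.0]
force: [1.2, -0.5, 0.1]
finger_gap: 0.85
t: 7.3
tcp_pos: [0.5267, 0.2998, 0.2182]
tool_rot: [0.707, -0.707, 0.0, -0.0]
force: [-0.1, 0.4, -0.4]
finger_gap: 0.851
[3.33213920e-01 7.56006901e-01 1.61151501e+00 1.18939155e-05
 7.71823122e-01 1.90364795e+00]
```

View pics/c5.png

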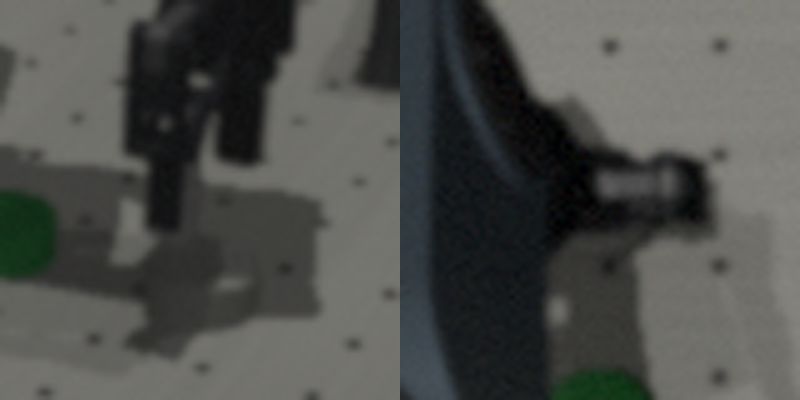

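```bash
python3 -m jog '[[[0,0,-15,0],[0,0,-15,0],[0,0,-8,0],[0,0,-4,0],[0,0,0,0],[0,0,0,0],[0,0,0,0],[0,0,0,0]]]' 85 60;python3 -m jog '[[[0,0,0,0],[0,0,0,0],[0,0,0,0],[0,0,0,0],[0,0,0,0],[0,0,0,0],[0,0,0,0],[0,0,0,0]]]' 0 80
```

```text
t: 8.4
tcp_pos: [0.5263, 0.2999, 0.1761]
tool_rot: [0.707, -0.707, 0.0, -0.0]
force: [-0.1, -0.8, 0.9]
finger_gap: 0.851
t: 9.4
tcp_pos: [0.5263, 0.3, 0.1765]
tool_rot: [0.707, -0.707, 0.0, -0.0]
force: [-0.5, 0.1, 5.3]
finger_gap: 0.561
```

```bash
python3 -m jog '[[[0,0,15,0],[0,0,35,0],[0,0,45,0],[0,-20,35,0],[4,-40,20,0],[5,-45,0,0],[5,-45,0,0],[5,-45,0,0]]]' 0 80;python3 -m jog '[[[0,-45,0,0],[0,-40,0,0],[0,-25,0,0],[0,-13,0,0],[0,0,0,0],[0,0,0,0],[0,0,0,0],[0,0,0,0]]]' 0 80
python3 - <<'E'
import cv2,numpy as np
from h import *
a=manip.snapshot("scene");b=manip.snapshot("top")
cv2.imwrite("pics/s6.png",a[:,:,::-1]);cv2.imwrite("pics/t6.png",b[:,:,::-1])
def cr(i,x,y,w=66,h=80,f=6): return cv2.resize(i[y-h//2:y+h//2,x-w//2:x+w//2,::-1],None,fx=f,fy=f,interpolation=cv2.INTER_CUBIC)
cv2.imwrite("pics/c6.png",np.hstack([cr(a,319,235),cr(b,331,232)]))
E
```

```text
t: 10.4
tcp_pos: [0.5447, 0.1035, 0.3259]
tool_rot: [0.707, -0.707, -0.0, 0.0]
force: [0.6, 0.2, -2.3]
finger_gap: 0.564
t: 11.4
tcp_pos: [0.5452, -0.0174, 0.3257]
tool_rot: [0.708, -0.706, -0.0, 0.0]
force: [-0.1, 0.1, -3.8]
finger_gap: 0.56
```

View pics/c6.png

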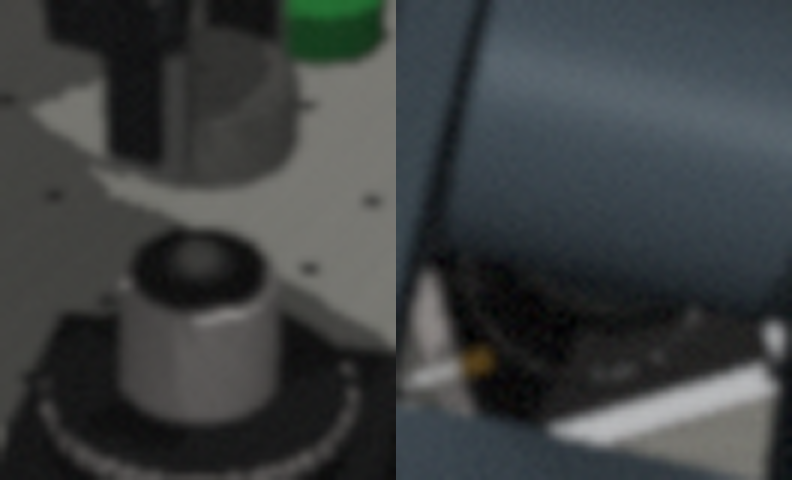

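The chuck is held level above the hub. In the scene crop its lower rim is lowest at about (205,187) and its right edge is at 298. I'll cast rays to compare it with the hub in the same camera.

Run:
```python
from h import *
np.set_printoptions(precision=4,suppress=True)
c=lambda u,v:(286+(u+.5)/6-.5,195+(v+.5)/6-.5)
R=cam("scene")[2]; rt=R[0,:2]/np.linalg.norm(R[0,:2]); fw=R[2,:2]/np.linalg.norm(R[2,:2])
def cen(z,r,bot,right,left=None):
    p=onz("scene",c(*bot),z)[:2]+fw*r
    q=onz("scene",c(*right),z)[:2]-rt*r
    return p@fw, q@rt, p@fw*fw+q@rt*rt
z=manip.sense()['tcp_pos'][2]-.1765
print("chuck",cen(z,.0255,(203,188),(298,150)))
print("hub",cen(.108,.022,(199,326),(280,280)),"by ellipse",onz("scene",c(199,271),.108))
print(manip.sense()['tcp_pos'],z)
```

```text
chuck (np.float64(-0.2707708308957248), np.float64(0.47321914333052123), array([ 0.5449, -0.0128]))
hub (np.float64(-0.2771864012560952), np.float64(0.47274024023633276), array([ 0.5475, -0.0187])) by ellipse [ 0.5454 -0.0145  0.108 ]
[ 0.5452 -0.0176  0.3257] 0.1492320574074011
```

```bash
python3 -m jog '[[[0,0,-10,0],[0,0,-10,0],[0,0,-6,0],[0,0,-2,0],[0,0,-1,0],[0,0,-1,0],[0,0,-1,0],[0,0,-1,0]]]' 0 80;python3 -m jog '[[[0,0,-1,0],[0,0,0,0],[0,0,-1,0],[0,0,0,0],[0,0,0,0],[0,0,0,0],[0,0,0,0],[0,0,0,0]]]' 0 80
```

```text
t: 12.5
tcp_pos: [0.5453, -0.0181, 0.2939]
tool_rot: [0.707, -0.707, 0.0, -0.0]
force: [0.1, 0.6, -3.4]
finger_gap: 0.563
t: 13.5
tcp_pos: [0.5452, -0.0181, 0.2917]
tool_rot: [0.707, -0.707, 0.0, -0.0]
force: [-0.2, 0.5, -3.9]
finger_gap: 0.561
```

```bash
python3 -m jog '[[[0,0,-1,0],[0,0,0,0],[0,0,-1,0],[0,0,0,0],[0,0,0,0],[0,0,0,0],[0,0,0,0],[0,0,0,0]]]' 0 80; python3 -m jog '[[[0,0,-1,0],[0,0,0,0],[0,0,0,0],[0,0,0,0],[0,0,0,0],[0,0,0,0],[0,0,0,0],[0,0,0,0]]]' 0 80
```

```text
t: 14.5
tcp_pos: [0.5452, -0.0181, 0.2897]
tool_rot: [0.707, -0.707, 0.0, -0.0]
force: [0.6, 0.1, -3.7]
finger_gap: 0.567
t: 15.5
tcp_pos: [0.5452, -0.0181, 0.2887]
tool_rot: [0.707, -0.707, 0.0, -0.0]
force: [0.6, 0.0, -3.0]
finger_gap: 0.558
```

```bash
python3 -m jog '[[[0,0,-1,0],[0,0,0,0],[0,0,0,0],[0,0,0,0],[0,0,0,0],[0,0,0,0],[0,0,0,0],[0,0,0,0]]]' 0 80; python3 -m jog '[[[0,0,-1,0],[0,0,0,0],[0,0,0,0],[0,0,0,0],[0,0,0,0],[0,0,0,0],[0,0,0,0],[0,0,0,0]]]' 0 80; python3 -m jog '[[[0,0,-1,0],[0,0,0,0],[0,0,0,0],[0,0,0,0],[0,0,0,0],[0,0,0,0],[0,0,0,0],[0,0,0,0]]]' 0 80
```

```text
t: 16.5
tcp_pos: [0.5452, -0.0181, 0.2877]
tool_rot: [0.707, -0.707, 0.0, -0.0]
force: [-2.2, -0.9, 3.9]
finger_gap: 0.565
t: 17.5
tcp_pos: [0.5452, -0.0181, 0.2868]
tool_rot: [0.707, -0.707, 0.0, -0.0]
force: [-2.4, -0.4, 4.1]
finger_gap: 0.566
t: 18.5
tcp_pos: [0.5452, -0.0181, 0.2858]
tool_rot: [0.707, -0.707, 0.0, -0.0]
force: [-2.1, 0.5, 5.2]
finger_gap: 0.56
```

```bash
python3 -m jog '[[[-0.5,0,0,0],[0,0,0,0],[-0.3,0,0,0],[0,0,0,0],[0,0,0,0],[0,0,0,0],[0,0,0,0],[0,0,0,0]]]' 0 80; python3 -m jog '[[[0,0,-1,0],[0,0,0,0],[0,0,0,0],[0,0,0,0],[0,0,0,0],[0,0,0,0],[0,0,0,0],[0,0,0,0]]]' 0 80
```

```text
t: 19.5
tcp_pos: [0.5449, -0.0181, 0.286]
tool_rot: [0.707, -0.707, 0.001, -0.001]
force: [0.9, 1.2, 4.9]
finger_gap: 0.563
t: 20.5
tcp_pos: [0.5449, -0.0181, 0.2851]
tool_rot: [0.707, -0.707, 0.001, -0.001]
force: [-0.7, 0.6, 7.1]
finger_gap: 0.564
```

```bash
python3 -m jog '[[[0,0,-0.5,0],[0,0,0,0],[0,0,0,0],[0,0,0,0],[0,0,0,0],[0,0,0,0],[0,0,0,0],[0,0,0,0]]]' 0 80
```

```text
t: 21.5
tcp_pos: [0.5449, -0.0181, 0.2847]
tool_rot: [0.707, -0.707, 0.001, -0.001]
force: [-0.8, 0.4, 6.8]
finger_gap: 0.559
```

```bash
python3 -m jog '[[[0,0,-0.5,0],[0,0,0,0],[0,0,0,0],[0,0,0,0],[0,0,0,0],[0,0,0,0],[0,0,0,0],[0,0,0,0]]]' 0 80;  python3 -m jog '[[[0,0,-0.3,0],[0,0,0,0],[0,0,0,0],[0,0,0,0],[0,0,0,0],[0,0,0,0],[0,0,0,0],[0,0,0,0]]]' 0 80
```

```text
t: 22.5
tcp_pos: [0.5449, -0.0181, 0.2845]
tool_rot: [0.707, -0.707, 0.001, -0.001]
force: [-1.0, 0.7, 8.8]
finger_gap: 0.563
t: 23.5
tcp_pos: [0.5449, -0.0181, 0.2845]
tool_rot: [0.707, -0.707, 0.001, -0.001]
force: [-1.5, 0.2, 10.9]
finger_gap: 0.56
```

```bash
python3 -m jog '[[[0,0,-0.3,0],[0,0,0,0],[0,0,0,0],[0,0,0,0],[0,0,0,0],[0,0,0,0],[0,0,0,0],[0,0,0,0]]]' 0 80
python3 - <<'E'
import cv2,numpy as np
from h import *
a=manip.snapshot("scene")
cr=lambda x,y,w,h,f:cv2.resize(a[y-h//2:y+h//2,x-w//2:x+w//2,::-1],None,fx=f,fy=f,interpolation=cv2.INTER_CUBIC)
cv2.imwrite("pics/c7.png",np.hstack([cr(319,250,80,80,5),cr(170,375,80,80,5)]))
E
```

```text
t: 24.5
tcp_pos: [0.5449, -0.0181, 0.2845]
tool_rot: [0.707, -0.707, 0.001, -0.001]
force: [-2.2, 0.8, 13.4]
finger_gap: 0.564
```

View pics/c7.png

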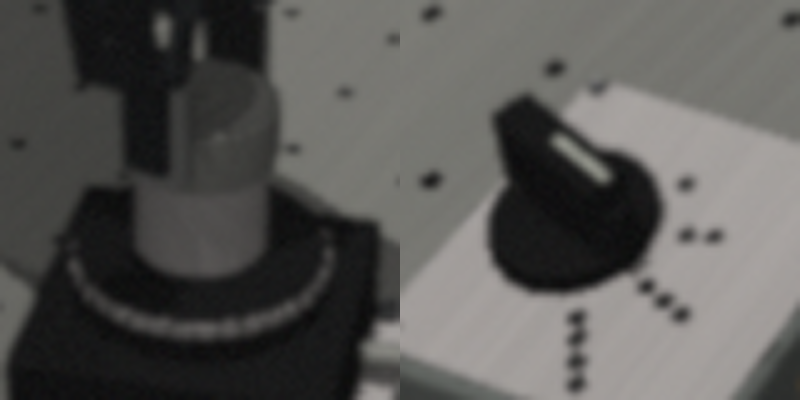

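The picture shows the chuck flush on the hub, with no dark seal gap at about (200,190), and the selector still pointing at three dots. I'm handing in.

```bash
python3 -c "
from station import manip
print(manip.sign_off())"
```

```text
the job is handed in; nothing more can be done
None
```

I turned the selector from two dots to three. Then I gripped the chuck across its rim, lowered it over the stage's pin and pressed it down onto the hub. I handed in at about 24.6 s with the gripper still holding it down.

**Checks that agreed**
- **Selector:** the last picture still shows it pointing at the three-dot row.
- **Bore on the pin:** there was no contact at the pin-tip height. The first contact came about where the seal should be. The force then grew gently, about 3 N over the next 3 mm.
- **Flush on the hub:** the TCP stopped at z = 0.2845, which puts the chuck's underside at 0.108 m, the hub-top height. Commanding a further 0.6 mm raised the force without moving the TCP, and the picture shows no seal gap.
- **Push:** the final upward force on the tool was 13.4 N, about 17 N of press with the chuck's weight added. That is within the 10 to 20 N asked for.

**Checks that were off or only partial**
- **Camera check before lowering:** the two ways of locating the hub along the scene camera's line of sight differed by about 5 mm. I relied on the measured force during the descent instead.
- **Side force:** about 2 N sideways remained at the end. I had eased the chuck 0.8 mm sideways once while pressing.
- **Bystanders:** I did not check them in a last picture, though I never moved near them.

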